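# Feed the ring and press the clamp lever through the guard window

### The arm

A 6-joint arm with a two-finger parallel gripper is mounted at the origin on a cart in front of the work surface, level with it; the furniture and walls round the work are solid. World frame = base frame: x ahead of the robot, y to its left, z up, the work surface at z = 0. Lengths are in mm, angles in rad, forces in N, time in s.
With the tool pointing down it reaches from about 225 to 725 mm from the base axis. Payload 3.1 kg.
Tool frame: the origin (TCP) lies midway between the tips of the shut fingers; the grasp point (between the pads) lies 19 mm behind it (manip.grip_point_offset is the distance from the TCP to the grasp point, in mm); y points along the fingers, x is the direction in which the jaws open and shut, and the axes are right-handed (so a half turn about y gives the same grasp; the last joint's range is limited). The gripper opens to 85 mm and grips with 20 to 120 N. Pads are 22 mm wide; open, the fingers measure 114 mm over their backs; the gripper's body (76 mm by 85 mm) begins 54 mm behind the grasp point. The pads swing forward as they close: fully open they stand 13 mm farther back than shut.
Start: joints at [-1.405, 0.048, 0.099, 1.622, 0, 1.443], TCP at [152.02, -502.501, 231.312] pointing down, gripper open.
Joint ranges: [-2.91, 2.91], [-0.99, 1.94], [-1.21, 1.42], [-2.12, 2.29], [-1.49, 1.47], [-3.14, 3.14]. Speed limits (rad/s): [2.79, 2.79, 3.14, 3.14, 3.14, 3.14].

### API

Orientations are given as [roll, pitch, yaw] about the fixed x, y, z axes, in that order (R = Rz(yaw) Ry(pitch) Rx(roll)).
In Python, from rig import sensors, eyes, hand_in, manip gives the robot as it stands.
- The arm moves only by the tool jog_arm, never from a script. Its argument "moves" is a list that holds one entry, the list of rows, each a list of 7 numbers: the shift along the world's x, y, z in cm, then the turn, a rotation vector about the world's x, y, z in rad, then the finger opening in cm, from 0 to 8.54. A call has 1 to 12 rows; each row is the pose to reach, as a shift and turn from the pose commanded when the call began; what a row does not reach only later rows make up. A row lasts 1/10 s, in which the tool goes at most 50 mm and 8.59 degrees, less where a joint would pass 70% of its speed; a pose out of reach is approached as far as the arm can. A call with a gripper value outside its range is refused whole. The fingers move at their own pace and stop on an object; the grip force is fixed at half the most. Time passes only in rows, so rows that repeat a pose let the fingers close. It gives the time, the measured TCP pose, the force and the opening at its end, in the units of the state.
- sensors.state(): the state, without advancing time (a new reading comes with each control period).
- eyes.get_image(name): name is "side" or "top" or "wrist"; returns the picture (480x640x3 uint8, red, green, blue); there is no depth.
- eyes.camera_params(name): a dict with "fx", "fy", "cx", "cy" (pixels), "R" (3x3) and "t" (3): a world point X has camera coordinates R X + t; the wrist camera has in their place "T_tool_cam" (4x4, takes a point from camera to tool coordinates, whose origin is the TCP and whose axes are the tool frame's). Camera axes: x right, y down, z forward; pixel columns grow to the right and rows downward; lengths in mm; the calibration is good to about 2 mm. A picture is of the moment at which its call begins: read the wrist's pose just before it. camera_params takes no time and is no camera call.
- hand_in(): hands the job in, once; it reports no verdict.
The state is a dict: "time": time; "qpos": joint angles; "joint_vel": joint speeds; "joint_torque": joint torques, N m; "position": TCP position; "tcp_rot": TCP orientation; "ft_force": force on the tool from outside, world axes, zero at the start; "wrist_torque": the same for the moment, N m; "gripper_width": finger opening in mm.
Only numpy, scipy, OpenCV 4.12 (cv2) and the standard library are available. Lean on these libraries where they do the work, as an engineer would, in place of code of your own. Each camera call takes 0.05 s, during which the arm holds its last target.

### The job

Push the feed slide, with its ring lying in the pocket, fully home against the stop under the guard; then reach down through the guard's window and press the clamp lever all the way down, where it stays. Only push and press with the fingertips: do not lift the slide or the ring, do not touch the guard's frame at any time, and leave the other things on the bench where they are.

Things in the scene. Friction and masses are not known exactly. Their poses are not given: they have to be found in the camera images.
- press: Ring-clamping press, fixed on the bench: dark base plate 261 x 132 x 10 mm with two guide rails along it (inner faces 80 mm apart, tops 22 mm above the bench). Origin on the bench under the middle of the guard; x is the feed direction, level, from the open front end (x = -191 mm) toward the guard and the stop; z up. The stop's face is at x = 50 mm. The slide is home when slide stands at x = 4 mm, y = 0 in this frame.
- guard: The frame not to be touched: grey sheet-metal hood over the far end of the press, same origin and axes as press. It spans x = -68 to 70 mm, y = -64 to 64 mm; its top is 90 mm above the bench, 4 mm thick. Its front is open below z = 67 mm, so the slide passes under it.
- window (a point): Centre of the window in the guard's top, in the plane of the top face (90 mm above the bench). The window is 74 mm along the press's x and 72 mm along its y; press frame x = -50 to 24 mm, y = -36 to 36 mm. Axes parallel to those of the press.
- lever (a joint): Clamp lever below the window, hinged at the far end of the guard (hinge along the press's y, at x = 58 mm, z = 42 mm in the press frame). 0 = raised by 0.42 rad, grows as it is pressed down, 0.42 = all the way down, lever level, at its limit. It stays where it is left (stiff hinge): about 5 N downward at the pad moves it. When down, its rubber foot stands just above a ring that is home.
- lever_pad (a point): Centre of the top of the lever's black pad (26 mm along the lever, 28 mm across). Raised: about 78 mm above the bench; all the way down: 50 mm above the bench, at press x = -13 mm, y = 0.
- slide: Feed slide: a loose flat steel plate 166 x 76 x 6 mm, 0.6 kg, lying on the base between the guide rails (2 mm play a side), with a low fenced pocket holding a ring at its far end and an upright push plate at its near end. Origin on its underside (10 mm above the bench) under the pocket's centre; x as the press's x. Its nose, which meets the stop, is 46 mm ahead of the origin. It starts 35 to 60 mm short of home and slides under about 3 to 9 N.
- push_face (a point): On the robot's side of the slide's upright push plate (8 mm thick, 42 mm wide, from 16 to 66 mm above the bench): middle of that face, 44 mm above the bench, 120 mm behind the slide's origin. Push here along the press's x.
- ring: Plated ring, 62 mm across, 74 mm over its small lug, 10 mm high, loose in the slide's pocket (76 x 68 mm inside). Origin at the centre of its underside, 16 mm above the bench.
- setting_block: Bystander: ground steel block 30 x 35 x 28 mm beside the press; origin under its centre.
- marker: Bystander: marker pen 135 mm long, 17 mm thick, lying beside the press, its length along its y; origin under its middle.
- bottle: Bystander: small white bottle with a screw cap, 66 x 41 mm, 90 mm high, standing on the bench to the right of the press; origin under the middle of its outline.
- spare_ring: Bystander: plated ring 68 x 62 x 9 mm lying on the bench to the right of the press; origin under its centre.
- tin: Bystander: flat round tin 70 mm wide, 31 mm high, on the bench to the right of the press; origin under its centre.

How it is judged (in metres and radians):
On the way, in this order (a step that is already met when the one before it is completed fails the run):
1. the slide is home against the stop (x of slide in the frame of press above 0 m and z of slide in the frame of press below 0.014 m), for 0.2 s.
2. the lever is pressed all the way down (value of joint lever above 0.375 rad), for 0.2 s.
At the end, for the whole second after the job is handed in: The slide rests home (within 4 mm of the stop along the feed direction, down on the base), the ring lies in its pocket, and the lever is down (over 0.375 of 0.42 rad) and stays there (all of step 1 and horizontal distance between ring and slide below 0.01 m and z of ring in the frame of slide below 0.011 m and value of joint lever above 0.375 rad and linear speed of each of slide, ring below 0.01 m/s); the robot touches nothing.
It fails at once if the guard's frame is touched (over 0.5 N) (contact force between guard and the fingers above 0.5 N or contact force between guard and the arm above 0.5 N).
It fails at once if the slide is lifted (over 15 mm) or tipped (z of slide in the frame of press above 0.025 m or angle between slide's own z axis and vertical above 0.15 rad).
It fails at once if the ring is lifted or leaves its pocket (z of ring in the frame of slide above 0.02 m or horizontal distance between ring and slide above 0.02 m).
It fails at once if another thing on the bench is displaced by over 20 mm (distance of any of setting_block, marker, bottle, spare_ring, tin from where it was at the start of the episode above 0.02 m).
It also fails if it takes over 48 s, if anything falls off the work surface, if the arm or the gripper's body presses on something with over 40 N, if the wrist force passes 120 N, or if a joint passes its speed limit or range.

## Working session

There is one attempt and no reset: what is moved stays moved. The work goes in short steps, Python scripts to look and compute and a tool call to move; the robot and the scene stay as the last step left them, time stands still between calls to the robot, and variables do not carry over. Pictures are saved under pics/ and viewed, and the job is handed in when it is done.

Besides the shell and the picture viewer there is one more tool, called in YAML: its name, and indented under it one key for each argument. jog_arm: Moves the arm, as the interface text tells. Its arguments: {"type":"object","properties":{"moves":{"type":"array"}},"required":["moves"]}

```bash
mkdir -p pics
python3 - <<'E'
from rig import sensors, eyes, manip
import cv2, numpy as np
s=sensors.state(); print(s)
for n in ["side","top","wrist"]:
    im=eyes.get_image(n); cv2.imwrite(f"pics/{n}0.png",im[:,:,::-1])
    print(n,eyes.camera_params(n))
E
```

```text
{'time': 0.0, 'qpos': array([-1.40479342e+00,  4.87274730e-02,  9.75529187e-02,  1.62197576e+00,
       -1.59190478e-05,  1.44298447e+00]), 'joint_vel': array([ 6.15231271e-04, -5.46532820e-04, -1.08806533e-05,  8.85926203e-04,
        1.75240616e-03,  6.24745204e-04]), 'joint_torque': array([-1.31988304e-05, -3.38782275e+01,  3.20014536e+01,  2.02968414e-02,
       -3.74631168e-05,  1.18186847e-06]), 'position': array([ 151.91727149, -501.8950339 ,  230.10673317]), 'tcp_rot': array([-1.57051207,  0.00233682, -1.27698122]), 'ft_force': array([0.53624768, 0.3787859 , 0.19473851]), 'wrist_torque': array([ 0.03549786, -0.01576121,  0.04164339]), 'gripper_width': 85.3512249878368}
side {'fx': 435.97830091450265, 'fy': 435.97830091450265, 'cx': 320.4350545113217, 'cy': 245.33359116019, 'R': array([[-0.82173758, -0.56984081,  0.00536635],
       [-0.31374376,  0.44453214, -0.83902087],
       [ 0.47572282, -0.69113864, -0.54407277]]), 't': array([495.18993516, 143.41739409, 906.32946294])}
top {'fx': 601.7856131145749, 'fy': 601.7856131145749, 'cx': 325.02326406474333, 'cy': 238.6612216112493, 'R': array([[-0.01214228, -0.99989601,  0.00778093],
       [-0.99805306,  0.01164308, -0.06127415],
       [ 0.06117719, -0.00850979, -0.99809064]]), 't': array([ 133.72021836,  494.65860523, 1412.67918176])}
wrist {'fx': 393.7718118156789, 'fy': 393.7718118156789, 'cx': 318.3065906700783, 'cy': 234.69411222584725, 'T_tool_cam': array([[ 9.99999088e-01, -1.27269682e-03, -4.52380681e-04,
        -6.27789499e-01],
       [ 8.02153160e-05, -2.78372839e-01,  9.60473090e-01,
        -1.42810843e+02],
       [-1.34832154e-03, -9.60472250e-01, -2.78372483e-01,
         7.10096220e+01],
       [ 0.00000000e+00,  0.00000000e+00,  0.00000000e+00,
         1.00000000e+00]])}
```

View pics/side0.png

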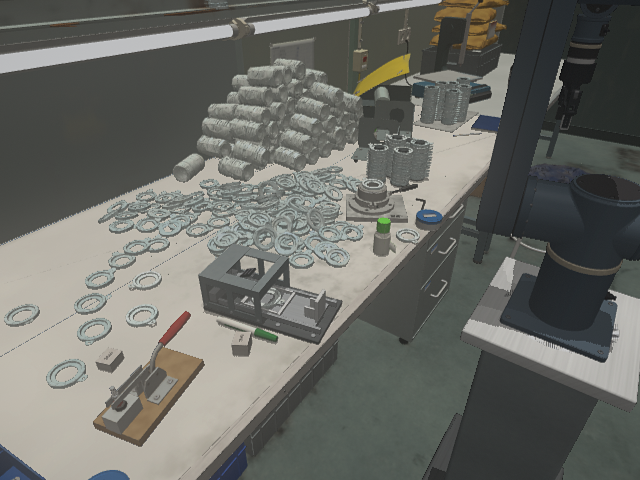

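View pics/top0.png

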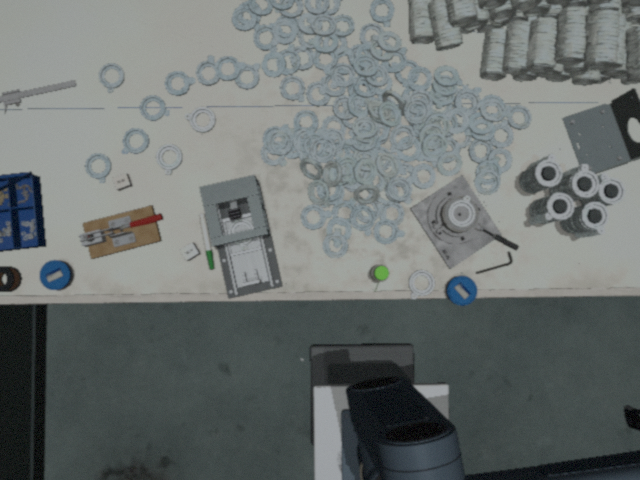

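View pics/wrist0.png

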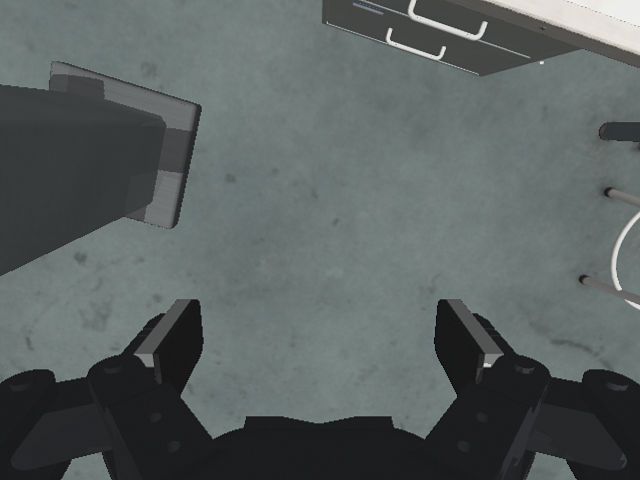

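The side view shows the press at about (270,290) with the marker and block in front of it. In the top view the guard is near (235,210) and the slide near (250,260). I'll zoom in on both.

Run:
```python
import cv2
a=cv2.imread("pics/top0.png")[165:310,170:300]; cv2.imwrite("pics/topz.png",cv2.resize(a,None,fx=4,fy=4,interpolation=cv2.INTER_CUBIC))
a=cv2.imread("pics/side0.png")[235:365,185:350]; cv2.imwrite("pics/sidez.png",cv2.resize(a,None,fx=4.5,fy=4.5,interpolation=cv2.INTER_CUBIC))
```

```text
(no output)
```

View pics/topz.png

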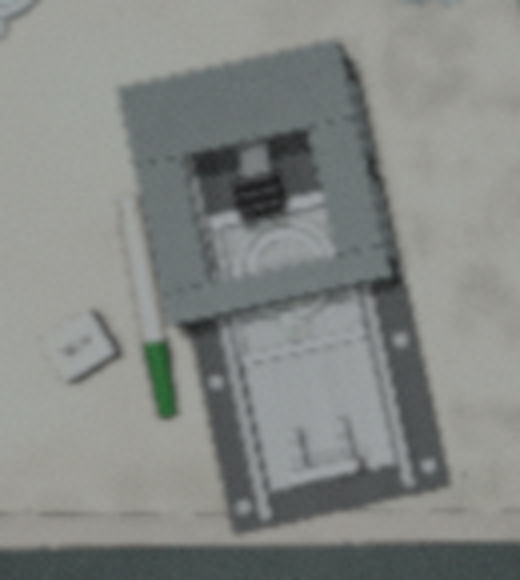

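View pics/sidez.png

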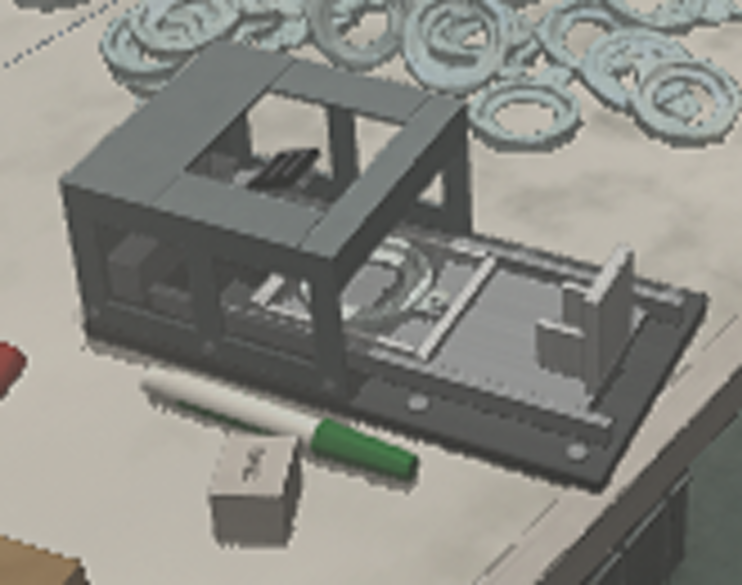

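```bash
cat > h.py <<'E'
import numpy as np
from rig import eyes
def ray(n,u,v,z):
    p=eyes.camera_params(n); R=np.array(p["R"]);t=np.array(p["t"])
    d=R.T@np.array([(u-p["cx"])/p["fx"],(v-p["cy"])/p["fy"],1]); c=-R.T@t
    return (c+d*(z-c[2])/d[2])
E
python3 - <<'E'
from h import *
def T(u,v): return 170+(u+.5)/4-.5,165+(v+.5)/4-.5
def S(u,v): return 185+(u+.5)/4.5-.5,235+(v+.5)/4.5-.5
def fit(m,w):
    m=np.array(m,float);w=np.array(w)[:,:2];mc=m.mean(0);wc=w.mean(0);a=m-mc;b=w-wc
    th=np.arctan2((a[:,0]*b[:,1]-a[:,1]*b[:,0]).sum(),(a*b).sum())
    R=np.array([[np.cos(th),-np.sin(th)],[np.sin(th),np.cos(th)]]); t=wc-R@mc
    print("th",th,"org",t,"res",(w-(m@R.T+t)).round(1).tolist());return th,t
mg=[(70,64),(70,-64),(-68,-64),(-68,64)]
wt=[ray("top",*T(*p),90) for p in [(120,88),(342,41),(398,278),(178,326)]]
bt=[ray("top",*T(*p),10) for p in [(236,532),(450,486)]]
ws=[ray("side",*S(*p),90) for p in [(62,182),(228,42),(470,105),(330,262)]]
bs=[ray("side",*S(*p),10) for p in [(602,488),(706,296)]]
mb=[(-191,66),(-191,-66)]
fit(mg,wt);fit(mg,ws);fit(mg+mb,wt+bt);fit(mg+mb,ws+bs)
th,t=fit(mg+mg+mb+mb,wt+ws+bt+bs)
R=np.array([[np.cos(th),-np.sin(th)],[np.sin(th),np.cos(th)]])
def toP(w): return R.T@(w[:2]-t)
# push plate robot-side top edge z=66: top view
for p in [(290,480),(358,466)]: print("plate top",toP(ray("top",*T(*p),66)))
for p in [(598,283),(630,248)]: print("plate side",toP(ray("side",*S(*p),66)))
print("slide back edge z16",[toP(ray("top",*T(*p),16)) for p in [(272,492),(395,466)]])
print("pad",toP(ray("top",*T(262,198),75)),toP(ray("side",*S(285,170),78)))
print("world of P(-170,0), window ctr, pad",R@[-170,0]+t,R@[-13,0]+t)
print("marker",[ray("top",*T(*p),8)[:2] for p in [(128,195),(168,415)]])
E
```

```text
th 0.21756054529889657 org [556.83091535 331.15141366] res [[1.1, 1.0], [-1.2, 0.8], [-1.0, -0.1], [1.1, -1.7]]
th 0.18484014150398223 org [555.35155577 336.16339719] res [[-0.4, -0.2], [-3.4, 0.7], [1.9, 0.5], [1.8, -1.0]]
th 0.20620929011703087 org [557.66248193 331.79022643] res [[-0.6, 1.0], [-1.5, 1.1], [-0.9, -1.4], [-0.3, -3.3], [2.4, -0.1], [0.9, 2.6]]
th 0.20292218909623247 org [556.57006798 335.91014614] res [[-0.2, -1.0], [-5.5, -0.5], [-0.6, 1.8], [1.5, 0.7], [0.4, -0.4], [4.5, -0.5]]
th 0.20456992506504296 org [557.11630471 333.85046175] res [[-0.2, -1.0], [-0.9, -0.8], [-0.3, -3.5], [0.2, -5.5], [-0.6, 1.0], [-6.1, 1.4], [-1.3, 3.9], [1.0, 2.9], [2.9, -2.5], [1.6, 0.3], [-0.1, 2.0], [3.8, 1.8]]
plate top [-166.27884229   18.28023971]
plate top [-166.82146534  -21.0838039 ]
plate side [-163.02434676    8.26372966]
plate side [-166.48851927  -19.33654851]
slide back edge z16 [array([-170.2308222 ,   36.55771705]), array([-170.86404056,  -37.31593314])]
pad [-6.53046874 -0.41889808] [-6.44562691  4.79158353]
world of P(-170,0), window ctr, pad [390.66106938 299.3156296 ] [544.38737495 331.20956283]
marker [array([560.4789529 , 421.35408529]), array([429.14596484, 397.61804926])]
```

jog_arm:
  moves:
    - [[1.2,3.3,0,0,0,0.127,0],[2.4,6.6,0,0,0,0.254,0],[3.6,9.9,0,0,0,0.381,0],[4.8,13.2,0,0,0,0.508,0],[6,16.5,0,0,0,0.635,0],[7.2,19.8,0,0,0,0.762,0],[8.4,23.1,0,0,0,0.889,0],[9.6,26.4,0,0,0,1.016,0],[10.8,29.7,0,0,0,1.143,0],[12,33,0,0,0,1.27,0],[13.2,36.3,0,0,0,1.397,0],[14.4,39.6,0,0,0,1.526,0]]

```text
time: 1.35
position: [296.1, -105.1, 231.1]
tcp_rot: [-1.571, -0.0, 0.254]
ft_force: [1.6, -1.5, 0.5]
gripper_width: 0.1
```

jog_arm:
  moves:
    - [[0.5,3.3,0,0,0,0.127,0],[1,6.6,0,0,0,0.254,0],[1.5,9.9,0,0,0,0.381,0],[2,13.2,0,0,0,0.508,0],[2.5,16.5,0,0,0,0.635,0],[3,19.8,0,0,0,0.762,0],[3.5,23.1,0,0,0,0.889,0],[4,26.4,0,0,0,1.016,0],[4.5,29.7,0,0,0,1.143,0],[5,33,0,0,0,1.27,0],[5.5,36.3,0,0,0,1.397,0],[6,39.7,0,0,0,1.527,0]]

```text
time: 2.55
position: [355.8, 291.8, 230.9]
tcp_rot: [-1.57, 0.0, 1.782]
ft_force: [-0.2, 0.3, 0.8]
gripper_width: 0.3
```

Run:
```python
from rig import sensors, eyes
import cv2
s=sensors.state(); print(s["position"],s["tcp_rot"],s["qpos"])
im=eyes.get_image("wrist"); cv2.imwrite("pics/w1.png",im[:,:,::-1])
```

```text
[355.77228363 291.84117881 230.92283244] [-1.57036736e+00  4.12616571e-04  1.78168931e+00] [ 5.41270902e-01 -1.19729313e-01 -6.46571015e-02  1.62640816e+00
 -2.51144702e-04  3.30378078e-01]
```

View pics/w1.png

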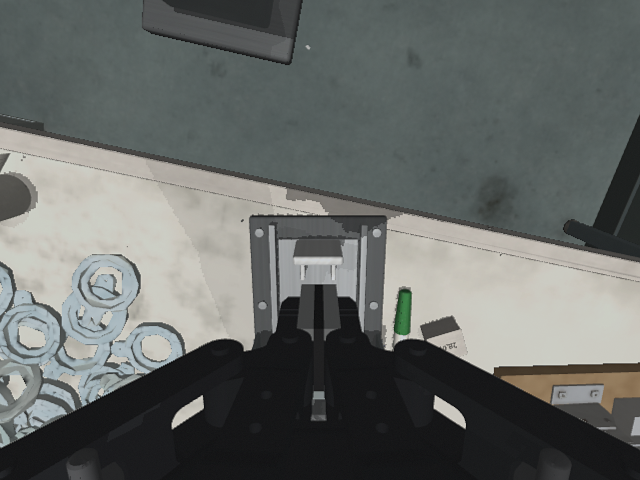

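The wrist view shows the base front corners at (250,216) and (386,216), so the yaw is right. The push plate is at about (318,252), in line with the fingers. Next I measure it and check how wide the gripper is.

```bash
cat >> h.py <<'E'
from rig import sensors
from scipy.spatial.transform import Rotation as Ro
def wray(s,u,v,z):
    p=eyes.camera_params("wrist");T=np.array(p["T_tool_cam"])
    R=Ro.from_euler("xyz",s["tcp_rot"]).as_matrix()
    d=R@T[:3,:3]@np.array([(u-p["cx"])/p["fx"],(v-p["cy"])/p["fy"],1]); c=R@T[:3,3]+s["position"]
    return c+d*(z-c[2])/d[2]
def proj(n,X):
    p=eyes.camera_params(n);c=np.array(p["R"])@X+p["t"]
    return p["fx"]*c[0]/c[2]+p["cx"],p["fy"]*c[1]/c[2]+p["cy"]
E
python3 - <<'E'
from h import *
import cv2
s=sensors.state()
im=eyes.get_image("side")
u,v=[int(a) for a in proj("side",s["position"])];print("tip side px",proj("side",s["position"]))
c=im[max(0,v-110):v+40,u-80:u+100,::-1]; cv2.imwrite("pics/s2.png",cv2.resize(c,None,fx=4,fy=4,interpolation=cv2.INTER_CUBIC))
w=cv2.imread("pics/w1.png")
cv2.imwrite("pics/w1z.png",cv2.resize(w[200:440,180:460],None,fx=2.5,fy=2.5,interpolation=cv2.INTER_CUBIC))
for a in [(250,216,10),(386,216,10),(294,255,66),(342,255,66)]: print(a,wray(s,*a)[:2])
E
```

```text
tip side px (np.float64(340.73921815985074), np.float64(227.97146724057694))
(250, 216, 10) [385.66564287 238.08504532]
(386, 216, 10) [358.21377686 363.76212151]
(294, 255, 66) [395.39718719 285.59333402]
(342, 255, 66) [386.98449508 324.19386305]
```

View pics/s2.png

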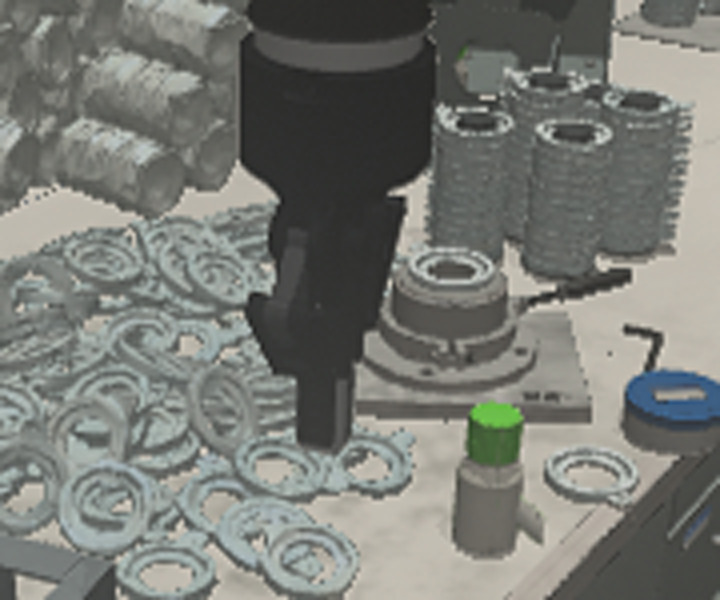

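View pics/w1z.png

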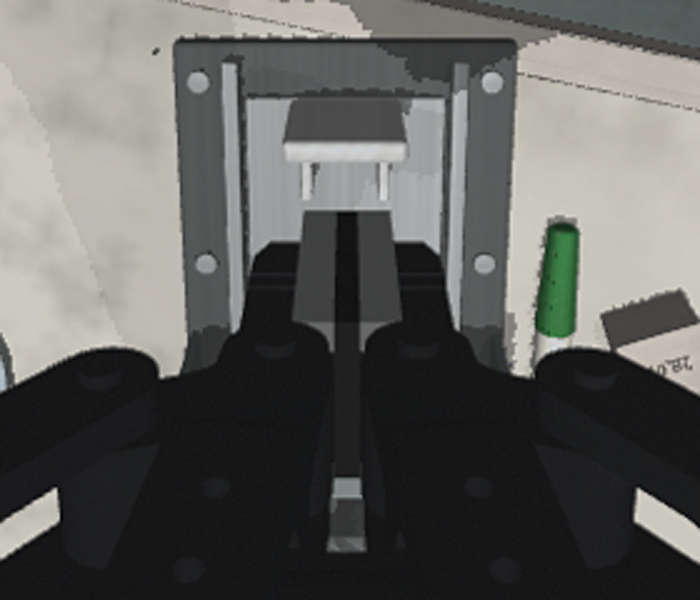

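Run:
```python
from h import *
s=sensors.state(); print(s["position"],s["tcp_rot"],s["time"])
print(Ro.from_euler("xyz",s["tcp_rot"]).as_matrix().round(3))
for a in [(250,216,10),(386,216,10),(294,255,66),(342,255,66),(318,216,10)]: print(a,wray(s,*a)[:2])
```

```text
[355.84043612 293.40573525 230.02555176] [-1.56934806e+00 -8.55756467e-04  1.78158746e+00] 2.65
[[-0.209 -0.002 -0.978]
 [ 0.978  0.001 -0.209]
 [ 0.001 -1.     0.001]]
(250, 216, 10) [384.54024796 234.24756592]
(386, 216, 10) [357.81933885 360.08297288]
(294, 255, 66) [394.59238787 281.92933633]
(342, 255, 66) [386.39059594 320.57124902]
(318, 216, 10) [371.18183936 297.1556345 ]
```

Run:
```python
from h import *
s=dict(position=np.array([356.0,290.5,231.3]),tcp_rot=[-np.pi/2,0,1.777])
for a in [(250,216,10),(386,216,10),(294,255,66),(342,255,66),(318,216,10)]: print(a,wray(s,*a)[:2])
```

```text
(250, 216, 10) [385.14152381 230.92125549]
(386, 216, 10) [358.87923957 357.32302337]
(294, 255, 66) [395.43094339 278.76561791]
(342, 255, 66) [387.36044937 317.60954939]
(318, 216, 10) [372.01040563 294.12202419]
```

jog_arm:
  moves:
    - [[0,0,-3,0,0,0,0],[0,0,-6,0,0,0,0],[0,0,-9,0,0,0,0],[0,0,-12,0,0,0,0],[0,0,-15,0,0,0,0],[0,0,-17.5,0,0,0,0],[0,0,-19.5,0,0,0,0],[0,0,-19.5,0,0,0,0]]

```text
time: 3.45
position: [353.0, 288.1, 32.7]
tcp_rot: [-1.563, 0.003, 1.775]
ft_force: [-0.0, -0.6, -0.4]
gripper_width: -0.4
```

Run:
```python
from rig import sensors, eyes
import cv2
im=eyes.get_image("wrist"); cv2.imwrite("pics/w2.png",im[:,:,::-1])
im=eyes.get_image("side"); cv2.imwrite("pics/s3.png",cv2.resize(im[215:365,185:365,::-1],None,fx=4,fy=4,interpolation=cv2.INTER_CUBIC))
s=sensors.state(); print(s["position"],s["ft_force"])
```

```text
[355.62558855 289.83025333  36.26473355] [-0.52771902 -0.35553946  0.084681  ]
```

View pics/w2.png

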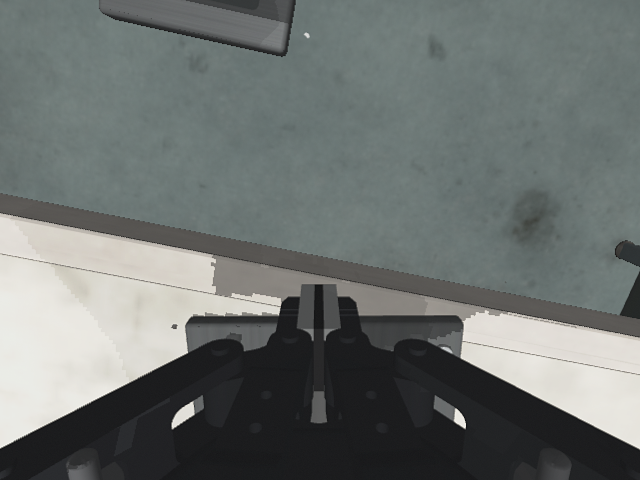

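View pics/s3.png

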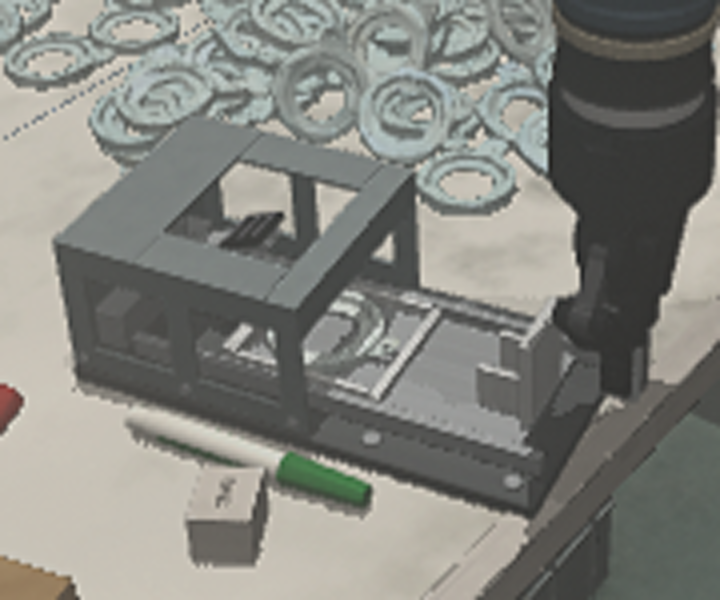

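jog_arm:
  moves:
    - [[0.95,0.35,0,0,0,0,0],[1.93,0.56,0,0,0,0,0],[2.42,0.66,0,0,0,0,0],[2.8,0.74,0,0,0,0,0],[3.2,0.82,0,0,0,0,0],[3.6,0.9,0,0,0,0,0],[4,0.98,0,0,0,0,0],[4.38,1.07,0,0,0,0,0],[4.77,1.15,0,0,0,0,0],[4.77,1.15,0,0,0,0,0]]

```text
time: 4.55
position: [402.2, 302.0, 37.0]
tcp_rot: [-1.566, -0.001, 1.776]
ft_force: [-6.0, -1.3, 5.4]
gripper_width: 0.1
```

Run:
```python
from rig import sensors, eyes
import cv2
im=eyes.get_image("side"); cv2.imwrite("pics/s4.png",cv2.resize(im[215:365,185:365,::-1],None,fx=4,fy=4,interpolation=cv2.INTER_CUBIC))
s=sensors.state(); print(s["position"],s["ft_force"])
```

```text
[402.21357531 302.00049346  36.93830108] [-6.18705653 -1.9258605   4.53407997]
```

View pics/s4.png

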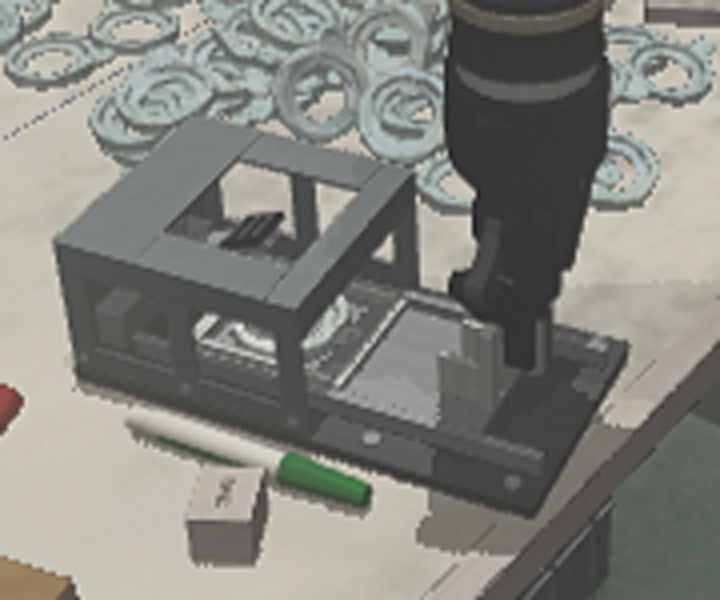

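jog_arm:
  moves:
    - [[0.39,0.08,0,0,0,0,0],[0.78,0.16,0,0,0,0,0],[1.17,0.24,0,0,0,0,0],[1.57,0.33,0,0,0,0,0],[1.96,0.41,0,0,0,0,0],[2.35,0.49,0,0,0,0,0],[2.35,0.49,0,0,0,0,0]]

```text
time: 5.3
position: [425.7, 306.9, 36.9]
tcp_rot: [-1.566, -0.0, 1.776]
ft_force: [-5.9, -1.5, 4.6]
gripper_width: -0.1
```

jog_arm:
  moves:
    - [[0.2,0.04,0,0,0,0,0],[0.4,0.08,0,0,0,0,0],[0.4,0.08,0,0,0,0,0]]

```text
time: 5.6
position: [429.1, 307.5, 36.9]
tcp_rot: [-1.565, -0.001, 1.777]
ft_force: [-7.0, -1.4, 6.3]
gripper_width: -0.1
```

Run:
```python
from rig import sensors, eyes
import cv2
im=eyes.get_image("side"); cv2.imwrite("pics/s5.png",cv2.resize(im[215:365,185:365,::-1],None,fx=4,fy=4,interpolation=cv2.INTER_CUBIC))
s=sensors.state(); print(s["position"],s["ft_force"])
```

```text
[429.12855039 307.51949072  36.85184352] [-6.86045581 -1.53535557  6.02055874]
```

View pics/s5.png

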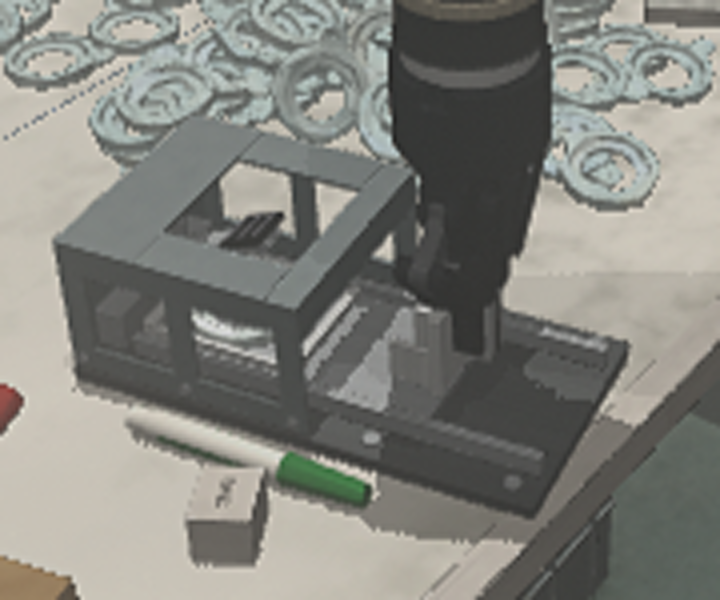

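jog_arm:
  moves:
    - [[0.15,0.03,0,0,0,0,0],[0.3,0.06,0,0,0,0,0],[0.3,0.06,0,0,0,0,0]]

```text
time: 5.95
position: [432.0, 308.1, 36.9]
tcp_rot: [-1.565, -0.0, 1.777]
ft_force: [-7.6, -1.0, 6.9]
gripper_width: 0.0
```

jog_arm:
  moves:
    - [[0.15,0.03,0,0,0,0,0],[0.3,0.06,0,0,0,0,0],[0.3,0.06,0,0,0,0,0]]

```text
time: 6.25
position: [434.4, 308.6, 36.8]
tcp_rot: [-1.564, -0.001, 1.777]
ft_force: [-8.8, -1.4, 6.8]
gripper_width: -0.1
```

jog_arm:
  moves:
    - [[0.15,0.03,0,0,0,0,0],[0.3,0.06,0,0,0,0,0],[0.3,0.06,0,0,0,0,0]]

```text
time: 6.55
position: [434.4, 308.6, 36.9]
tcp_rot: [-1.558, -0.0, 1.777]
ft_force: [-16.3, -4.1, 12.9]
gripper_width: -0.0
```

Run:
```python
from rig import sensors, eyes
import cv2
im=eyes.get_image("top"); cv2.imwrite("pics/t5.png",cv2.resize(im[165:310,170:300,::-1],None,fx=4,fy=4,interpolation=cv2.INTER_CUBIC))
im=eyes.get_image("side"); cv2.imwrite("pics/s6.png",cv2.resize(im[235:335,195:325,::-1],None,fx=6,fy=6,interpolation=cv2.INTER_CUBIC))
s=sensors.state(); print(s["position"],s["ft_force"])
```

```text
[434.33457078 308.59549901  36.88899027] [-16.07346545  -3.65381099  12.89432721]
```

View pics/t5.png

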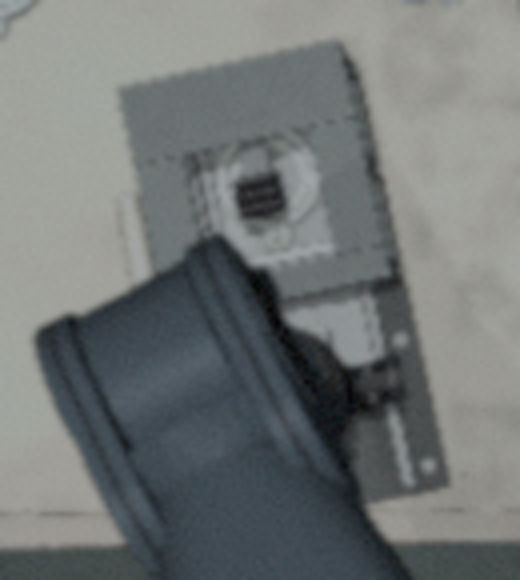

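View pics/s6.png

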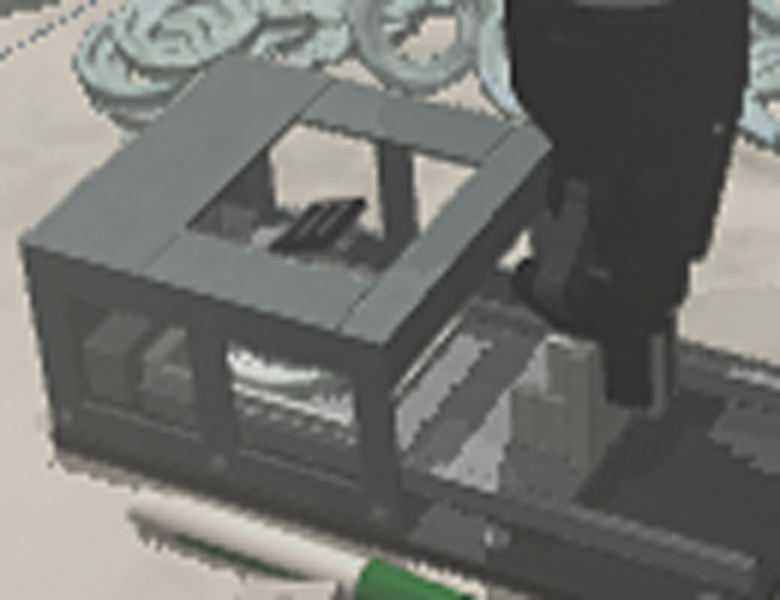

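jog_arm:
  moves:
    - [[-1,-0.2,0,0,0,0,0],[-2.5,-0.5,0,0,0,0,0],[-5,-1,0,0,0,0,0],[-7,-1.4,1,0,0,0,0],[-7,-1.4,5,0,0,0,0],[-7,-1.4,9,0,0,0,0],[-7,-1.4,13,0,0,0,0],[-7,-1.4,15,0,0,0,0],[-7,-1.4,15,0,0,0,0],[-7,-1.4,15,0,0,0,0]]

```text
time: 7.65
position: [371.0, 295.8, 186.6]
tcp_rot: [-1.573, -0.0, 1.776]
ft_force: [-0.7, 0.0, -0.4]
gripper_width: 0.1
```

Run:
```python
from rig import sensors, eyes
import cv2
im=eyes.get_image("top"); cv2.imwrite("pics/t6.png",cv2.resize(im[165:310,170:300,::-1],None,fx=4,fy=4,interpolation=cv2.INTER_CUBIC))
im=eyes.get_image("side"); cv2.imwrite("pics/s7.png",cv2.resize(im[235:335,195:325,::-1],None,fx=6,fy=6,interpolation=cv2.INTER_CUBIC))
s=sensors.state(); print(s["position"],s["ft_force"])
```

```text
[369.70122635 295.06423479 184.59335925] [-0.5215584  -0.15336786 -0.11456263]
```

View pics/t6.png

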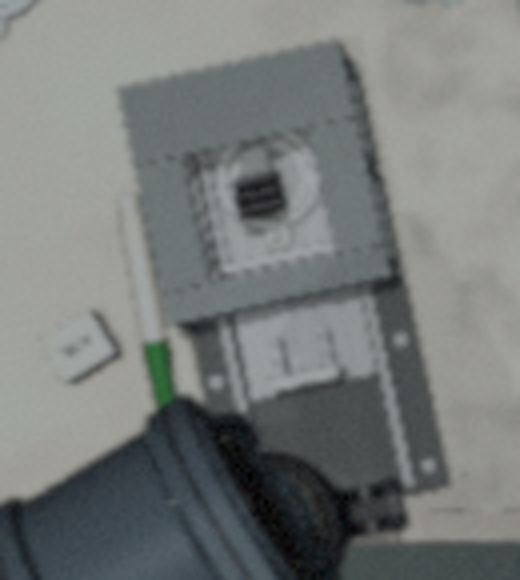

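View pics/s7.png

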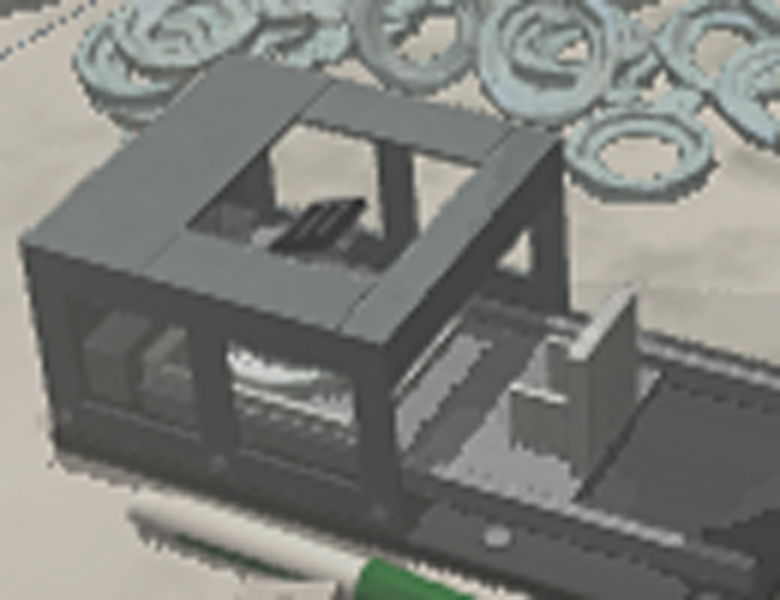

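The top view shows the slide at the stop: its back edge is at about (252,405)–(375,378), which is about 52 mm of travel. The ring lies under the lever. Next I put the wrist camera over the window to locate it accurately.

jog_arm:
  moves:
    - [[2.9,0.58,0,0,0,0,0],[5.8,1.16,0,0,0,0,0],[8.7,1.74,0,0,0,0,0],[11.6,2.32,0,0,0,0,0],[14.5,2.9,0,0,0,0,0],[17.4,3.5,0,0,0,0,0],[20.3,4.1,0,0,0,0,0],[23.2,4.7,0,0,0,0,0],[23.2,4.7,0,0,0,0,0],[23.2,4.7,0,0,0,0,0]]

```text
time: 8.75
position: [601.4, 341.9, 182.7]
tcp_rot: [-1.565, 0.001, 1.776]
ft_force: [-0.0, 0.3, 0.4]
gripper_width: 0.3
```

Run:
```python
from rig import sensors, eyes
import cv2
im=eyes.get_image("wrist"); cv2.imwrite("pics/w7.png",im[:,:,::-1])
s=sensors.state(); print(s["position"],s["tcp_rot"])
im=eyes.get_image("wrist")
s=sensors.state(); print(s["position"],s["tcp_rot"],s["qpos"])
```

```text
[601.09650043 342.06873697 184.21425477] [-1.56679544e+00  7.15099449e-04  1.77596297e+00]
[600.99661552 342.28296427 185.3929989 ] [-1.56839648e+00  3.60574240e-04  1.77631638e+00] [4.20757734e-01 5.04020509e-01 5.59042994e-01 1.62824030e+00
 1.60305773e-04 2.15237924e-01]
```

View pics/w7.png

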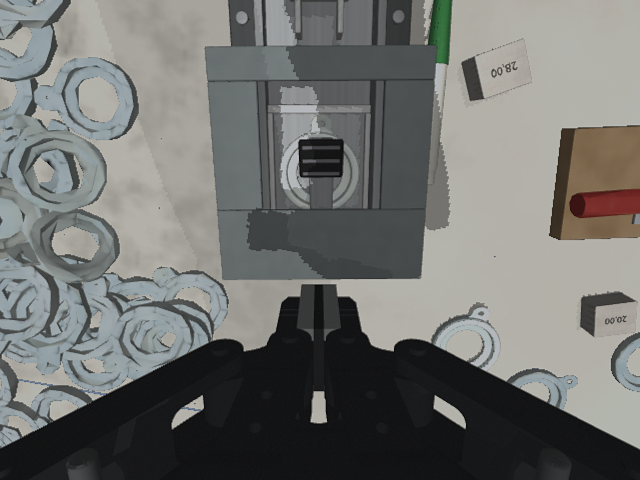

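The wrist view shows the whole guard top, with outer corners (205,46), (436,47), (421,278) and (222,278). The window runs from about (258,80) to (381,209), the pad is at (321,158), and the ring is centred underneath.

Run:
```python
from h import *
import cv2
w=cv2.imread("pics/w7.png")
cv2.imwrite("pics/w7z.png",cv2.resize(w[35:290,195:445],None,fx=2.3,fy=2.3,interpolation=cv2.INTER_CUBIC))
s=dict(position=np.array([601.7,342.4,185.5]),tcp_rot=[-np.pi/2+.002,0,1.776])
def fit(m,w):
    m=np.array(m,float);w=np.array(w)[:,:2];mc=m.mean(0);wc=w.mean(0);a=m-mc;b=w-wc
    th=np.arctan2((a[:,0]*b[:,1]-a[:,1]*b[:,0]).sum(),(a*b).sum())
    R=np.array([[np.cos(th),-np.sin(th)],[np.sin(th),np.cos(th)]]); t=wc-R@mc
    print("th",th,"org",t,"res",((w-t)@R-m).round(1).tolist()); return R,t
R,t=fit([(-68,-64),(-68,64),(70,64),(70,-64)],[wray(s,*p,90) for p in [(205,46),(436,47),(421,278),(222,278)]])
for p in [(258,80),(381,80),(380,209),(262,209)]: print((wray(s,*p,90)[:2]-t)@R)
print("pad", (wray(s,321,157,78)[:2]-t)@R,"tcp",(s["position"][:2]-t)@R)
print("ring out L/R/B", [(wray(s,*p,26)[:2]-t)@R for p in [(280,170),(358,170),(319,207)]])
print("target world", R@[-13,0]+t, R@[-10,0]+t)
```

```text
th 0.20621198349293784 org [559.9957027  336.06010238] res [[-0.3, -0.3], [0.5, -0.3], [0.0, 1.0], [-0.3, -0.4]]
[-50.59870815 -35.68245289]
[-50.43474207  33.96411068]
[24.14910325 36.43293265]
[ 23.97724826 -36.52344324]
pad [-6.58431423  0.04825423] tcp [42.11884807 -2.33352801]
ring out L/R/B [array([  7.46377157, -30.89986572]), array([ 7.60393938, 28.61533712]), array([36.31718731, -1.19612419])]
target world [547.27112661 333.39830538] [550.20756724 334.01256623]
```

View pics/w7z.png

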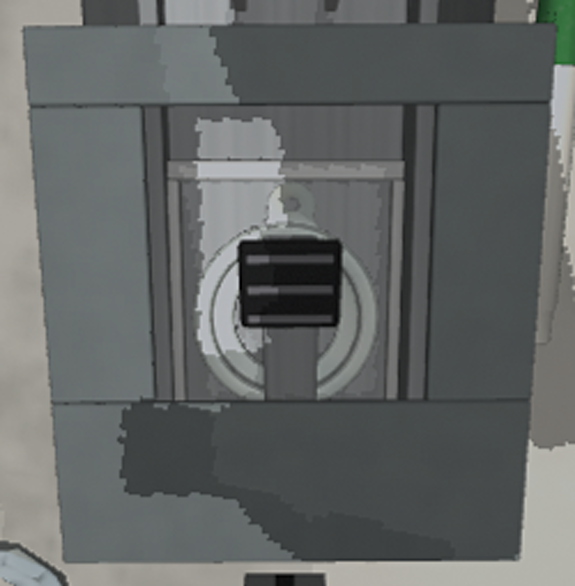

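jog_arm:
  moves:
    - [[-0.9,-0.15,0,0,0,0.131,0],[-1.8,-0.3,0,0,0,0.262,0],[-2.7,-0.45,0,0,0,0.393,0],[-3.6,-0.6,0,0,0,0.524,0],[-4.5,-0.75,0,0,0,0.655,0],[-5.35,-0.88,0,0,0,0.785,0],[-5.35,-0.88,-2,0,0,0.785,0],[-5.35,-0.88,-4,0,0,0.785,0],[-5.35,-0.88,-6,0,0,0.785,0],[-5.35,-0.88,-8,0,0,0.785,0],[-5.35,-0.88,-8,0,0,0.785,0],[-5.35,-0.88,-8,0,0,0.785,0]]

```text
time: 10.05
position: [547.7, 333.6, 107.0]
tcp_rot: [-1.571, -0.0, 2.562]
ft_force: [-0.3, 0.8, 0.8]
gripper_width: 0.1
```

Run:
```python
from h import *
import cv2
S=[]
im=eyes.get_image("wrist"); cv2.imwrite("pics/w8.png",im[:,:,::-1]); S.append(sensors.state())
im=eyes.get_image("side"); cv2.imwrite("pics/s8.png",cv2.resize(im[205:335,195:325,::-1],None,fx=4.5,fy=4.5,interpolation=cv2.INTER_CUBIC)); S.append(sensors.state())
print(np.mean([s["position"] for s in S],0),S[-1]["tcp_rot"],S[-1]["ft_force"])
R=Ro.from_euler("z",.206).as_matrix()[:2,:2]
print((np.mean([s["position"] for s in S],0)[:2]-[560,336.06])@R)
```

```text
[548.86587524 334.03556013 108.22572306] [-1.57337382e+00  1.59020799e-03  2.56129699e+00] [-0.4292903   0.40774153 -0.14387924]
[-11.31280648   0.29580501]
```

View pics/w8.png

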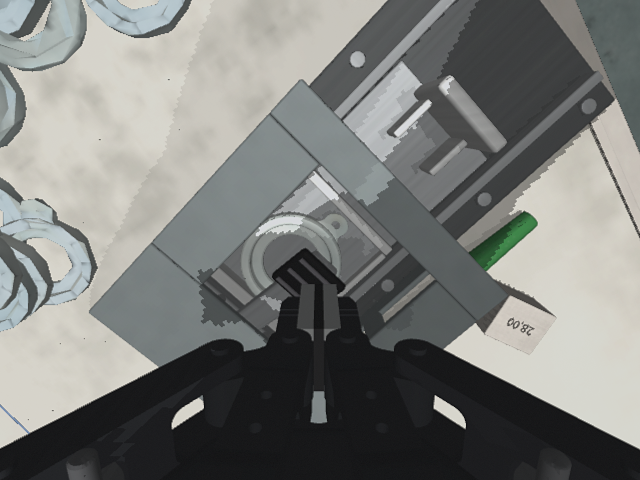

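View pics/s8.png

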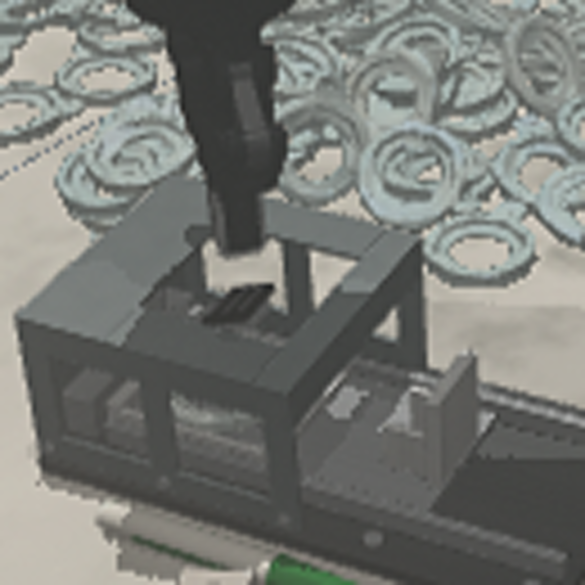

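jog_arm:
  moves:
    - [[0,0,-1,0,0,0,0],[0,0,-2,0,0,0,0],[0,0,-2.5,0,0,0,0],[0,0,-3,0,0,0,0],[0,0,-3.5,0,0,0,0],[0,0,-3.8,0,0,0,0],[0,0,-3.8,0,0,0,0]]

```text
time: 10.85
position: [547.1, 333.5, 67.9]
tcp_rot: [-1.568, -0.002, 2.561]
ft_force: [-2.0, -0.6, 2.2]
gripper_width: -0.2
```

Run:
```python
from h import *
import cv2
im=eyes.get_image("wrist"); cv2.imwrite("pics/w9.png",im[:,:,::-1])
im=eyes.get_image("side"); cv2.imwrite("pics/s9.png",cv2.resize(im[205:335,195:325,::-1],None,fx=4.5,fy=4.5,interpolation=cv2.INTER_CUBIC)); s=sensors.state()
print(s["position"],s["tcp_rot"],s["ft_force"])
```

```text
[548.86553465 333.71232339  67.95741191] [-1.57085042e+00  3.43863744e-04  2.56104805e+00] [ 1.35420416 -0.06949855 -0.63496494]
```

View pics/s9.png

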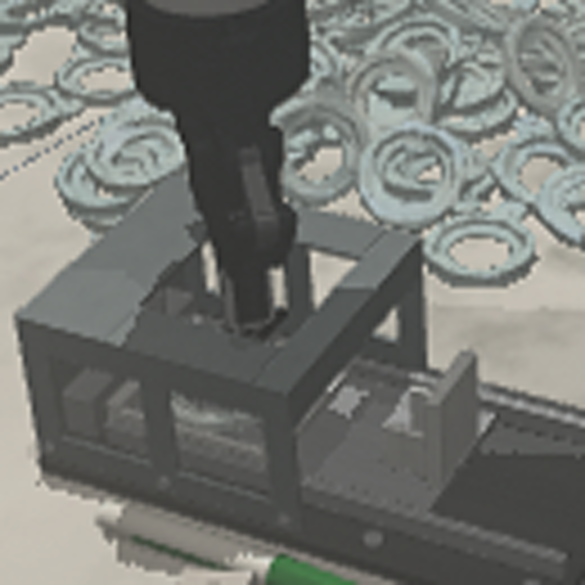

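View pics/w9.png

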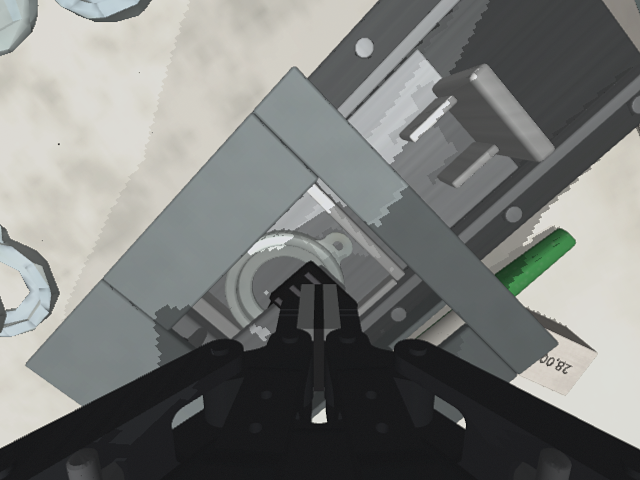

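The tip is on the pad inside the window, with space all round it. I continue down.

jog_arm:
  moves:
    - [[0,0,-0.4,0,0,0,0],[0,0,-0.8,0,0,0,0],[0,0,-1.2,0,0,0,0],[0,0,-1.5,0,0,0,0],[0,0,-1.5,0,0,0,0]]

```text
time: 11.45
position: [548.2, 333.7, 52.9]
tcp_rot: [-1.57, -0.001, 2.561]
ft_force: [-0.8, -0.0, 1.0]
gripper_width: 0.1
```

Run:
```python
from h import *
import cv2
im=eyes.get_image("wrist"); cv2.imwrite("pics/w10.png",im[:,:,::-1])
im=eyes.get_image("side"); cv2.imwrite("pics/s10.png",cv2.resize(im[205:335,195:325,::-1],None,fx=4.5,fy=4.5,interpolation=cv2.INTER_CUBIC)); s=sensors.state()
print(s["position"],s["tcp_rot"],s["ft_force"])
```

```text
[549.06122333 333.68202353  52.89262193] [-1.57104739e+00  4.97683280e-04  2.56090952e+00] [-0.97368067 -0.22496147 -0.15258727]
```

View pics/s10.png

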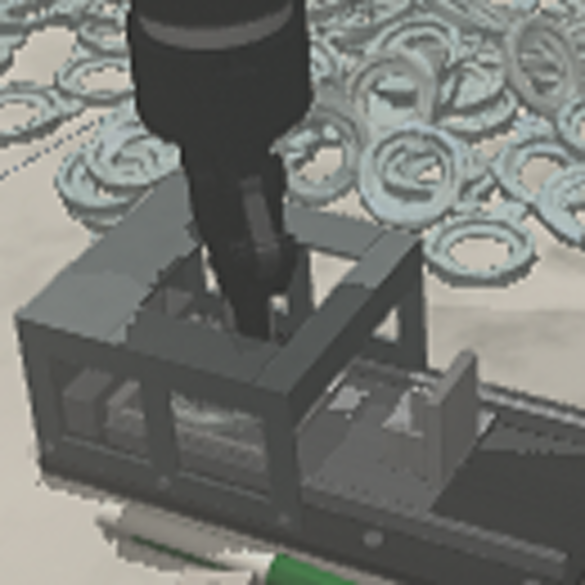

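View pics/w10.png

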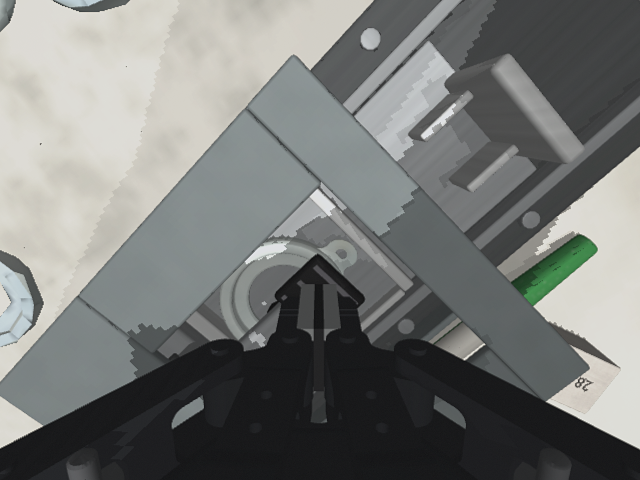

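jog_arm:
  moves:
    - [[0,0,-0.1,0,0,0,0],[0,0,-0.2,0,0,0,0],[0,0,-0.2,0,0,0,0]]

```text
time: 11.85
position: [549.0, 333.7, 51.7]
tcp_rot: [-1.571, 0.001, 2.561]
ft_force: [-1.1, -1.1, 3.5]
gripper_width: -0.1
```

jog_arm:
  moves:
    - [[0,0,-0.1,0,0,0,0],[0,0,-0.2,0,0,0,0],[0,0,-0.2,0,0,0,0]]

```text
time: 12.15
position: [548.8, 333.7, 50.0]
tcp_rot: [-1.571, 0.0, 2.561]
ft_force: [-2.6, -1.0, 6.7]
gripper_width: 0.0
```

jog_arm:
  moves:
    - [[0,0,-0.1,0,0,0,0],[0,0,-0.2,0,0,0,0],[0,0,-0.2,0,0,0,0],[0,0,-0.2,0,0,0,0]]

```text
time: 12.55
position: [548.9, 333.7, 49.9]
tcp_rot: [-1.572, 0.001, 2.561]
ft_force: [-5.0, -2.6, 12.7]
gripper_width: -0.0
```

z stays at 50 mm while the force rises to 12.7 N, so the lever is at its limit. I lift straight up and away.

jog_arm:
  moves:
    - [[0,0,0.5,0,0,0,0],[0,0,2,0,0,0,0],[0,0,4,0,0,0,0],[0,0,7,0,0,0,0],[0,0,10,0,0,0,0],[0,0,13,0,0,0,0],[-3,0,15,0,0,0,0],[-7,0,16,0,0,0,0],[-11,0,16,0,0,0,0],[-15,0,16,0,0,0,0],[-15,0,16,0,0,0,0],[-15,0,16,0,0,0,0]]

```text
time: 13.75
position: [398.5, 334.0, 207.7]
tcp_rot: [-1.572, 0.001, 2.562]
ft_force: [0.8, -0.1, -0.0]
gripper_width: 0.3
```

Run:
```python
from h import *
import cv2
im=eyes.get_image("top"); cv2.imwrite("pics/t11.png",cv2.resize(im[165:310,170:300,::-1],None,fx=4,fy=4,interpolation=cv2.INTER_CUBIC))
im=eyes.get_image("side"); cv2.imwrite("pics/s11.png",cv2.resize(im[205:335,195:325,::-1],None,fx=4.5,fy=4.5,interpolation=cv2.INTER_CUBIC)); s=sensors.state()
print(s["position"],s["ft_force"],s["time"])
```

```text
[399.85499279 333.95453483 207.6226323 ] [-0.21953177 -0.21661257 -0.71959037] 13.85
```

View pics/s11.png

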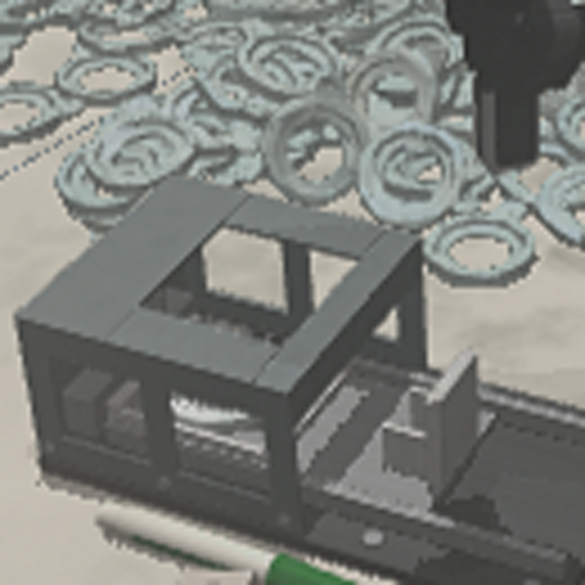

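View pics/t11.png

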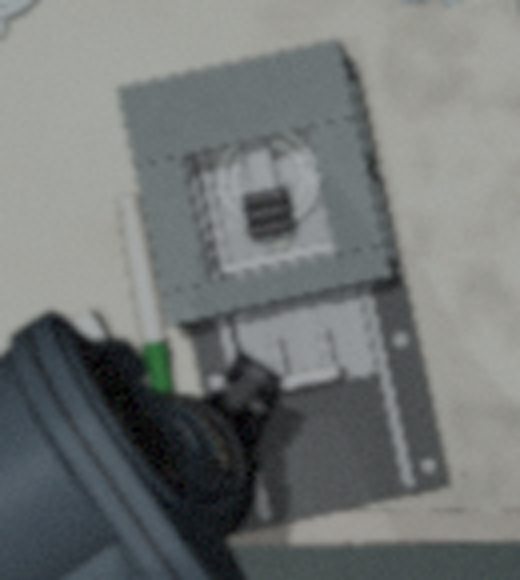

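The side view shows the pad now below the window, and the top view shows it at (269,214). That is lower and farther forward than before, so the lever stayed down. The slide and ring are unchanged.

Run:
```python
from rig import hand_in
print(hand_in())
```

```text
the job is handed in; nothing more can be done
None
```

I pushed the slide home against its stop, pressed the clamp lever fully down through the window, and handed the job in at about 13.9 s. The hand-in gives no verdict, so the checks below are my own.

- **Slide and ring:** I pushed with the shut fingertips, using about 6–9 N along the feed. At the stop the fingertips stopped moving and the force roughly doubled to 16 N. The top view puts the travel at about 52 mm, and the ring lay in its pocket under the lever.
- **Lever:** I turned the gripper 45° so the finger knuckles fitted inside the window. The fingertips stopped at 50 mm while the force rose from 6.7 N to 12.7 N. After I lifted away, the pictures showed the pad still down and the slide still home.
- **Guard and bystanders:** I felt no unexpected force near the guard. The marker had not moved, nor had the block up to its last clear view. I did not check the bottle, spare ring or tin by measurement.
- **Disagreements:** The first position estimates of the press from the three cameras differed by up to about 7 mm sideways, partly from noise in the pose readings. A close wrist view of the guard then fitted to about 1 mm, and I used that one for the press through the window.

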